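Ring up a chocolate tablet with the hand scanner

TASK

Ring up the larger of the two chocolate tablets on the display stands: take the cordless barcode scanner out of its charging cradle, point its window squarely at the middle of the barcode sticker on the larger tablet from about 10 cm away, and hold it still there for a good second so that it reads. Do not scan the smaller tablet, do not disturb the stands or the other things on the counter, and finally put the scanner back in its cradle, fully home and the same way round as it stood, so that it charges.

Things in the scene. Friction and masses are not known exactly. Their poses are not given: they have to be found in the camera images.
- scanner_window (a point): Centre of the dark window at the nose of the loose grey pistol-type scanner (head 108 long, 48 wide, 44 high). z is the beam, straight out along the head; y level across it; x points square to the beam towards the handle. At the start it stands nose down in the cradle, beam pointing straight down, the handle sticking out level into free air on the robot's side.
- scanner_grip (a point): Centre of the scanner's handle: 84 mm behind the window (-z) and 57 mm to the handle's side (+x); axes as scanner_window. Handle 30 mm wide across y with flat sides, 36 mm deep, 95 mm long, swept back 10 degrees. Pinch it across y with the fingers pointing along the beam. In the cradle it is 0.14 m above the counter; the head's rear end reaches 24 mm farther back than this point.
- cradle_seat (a point): Middle of the floor of the charging cradle's black cup, 58 mm above the counter (fixed; disc base 96 mm across, short neck, upright cup). It and its axes coincide with scanner_window's when the scanner is home. The nose enters along z, 34 to 42 mm deep, 2 mm play a side; the nose's end is 2 mm narrower a side. The scanner may lean a few degrees in that play. Pull 50 mm along -z to be clear.
- large_stand_label (a point): Middle of the barcode sticker (white, 54 x 36 mm, black bars) on the larger tablet (158 x 80 x 11 mm), on a loose wooden stand (143 deep, 86 wide, 110 high, 0.45 kg) turned towards the till at the robot's left. The face leans back, 34 degrees from level. Point on the face, 70 mm above the counter; z outward normal, x up the slope, y level across.
- small_stand_label (a point): The same point and axes, 61 mm above the counter, on the smaller tablet (126 x 62 mm) on the smaller stand (117 deep, 68 wide, 95 high), which must not be scanned. The two stands may have changed places.
- scanner: The scanner as a whole, about 0.2 kg; origin at the centre of its window, z up and x away from the robot's side while it stands in the cradle.
- large_stand: Stand of the larger tablet; origin at the middle of its underside, x pointing to its rear (high) side. Behind the stands and the cradle a glass shelf overhangs the counter's rear, 0.27 m above it, from 0.68 m in front of the robot's base on: carry the scanner in front of it.
- small_stand: Stand of the smaller tablet; origin at the middle of its underside, x pointing to its rear (high) side.
- stapler: Red and black desk stapler, 36 x 125 x 47 mm, a bystander; origin at the middle of its underside.
- call_bell: Brass counter bell, 80 mm across, 54 mm high, a bystander; origin at the middle of its underside.
- sticker_roll: Roll of paper seals lying flat, 69 mm across, 26 mm high, a bystander; origin at the middle of its underside.
- coin_dish: White dish of coins, 111 mm across, 14 mm high, a bystander; origin at the middle of its underside.

How it is judged:
On the way, in this order (a step that is already met when the one before it is completed fails the run):
1. the scanner is taken out of its cradle (distance between scanner_window and cradle_seat above 0.08 m), for 0.1 s.
2. held still for 0.8 s, aimed at the larger tablet's barcode: its middle within 14 mm of the beam each way, 60 to 150 mm before the window, beam within 14 degrees of square (x of large_stand_label in the frame of scanner_window between -0.014 and 0.014 m and y of large_stand_label in the frame of scanner_window between -0.014 and 0.014 m and z of large_stand_label in the frame of scanner_window between 0.06 and 0.15 m and angle between the z axis of scanner_window and the z axis of large_stand_label, either way round below 0.245 rad and z of scanner_window in the frame of large_stand_label above 0.04 m and linear speed of scanner below 0.025 m/s and angular speed of scanner below 0.2 rad/s), for 0.8 s.
At the end, for the whole second after the job is handed in: The scanner is at rest in its cradle, its window within 10 mm of the seat, its beam axis within 11 degrees of the cradle's axis and its handle on the same side as at the start; both display stands are within 15 mm of where they stood (distance between scanner_window and cradle_seat below 0.01 m and angle between the z axis of scanner_window and the z axis of cradle_seat, either way round below 0.2 rad and x of scanner_grip in the frame of cradle_seat above 0.035 m and linear speed of scanner below 0.02 m/s and distance of each of large_stand, small_stand from where it was at the start of the episode below 0.015 m); the robot touches nothing.
It fails at once if the smaller tablet is scanned: the scanner rests with its beam within 15 mm of that label's middle each way, 50 to 170 mm off, within 26 degrees of square (x of small_stand_label in the frame of scanner_window between -0.015 and 0.015 m and y of small_stand_label in the frame of scanner_window between -0.015 and 0.015 m and z of small_stand_label in the frame of scanner_window between 0.05 and 0.17 m and angle between the z axis of scanner_window and the z axis of small_stand_label, either way round below 0.45 rad and linear speed of scanner below 0.02 m/s).
It fails at once if a display stand is shifted by more than 20 mm or tipped (distance of any of large_stand, small_stand from where it was at the start of the episode above 0.02 m or angle between any of large_stand, small_stand's own z axis and vertical above 0.2 rad).
It fails at once if the stapler, bell, sticker roll or coin dish is shifted by more than 25 mm (distance of any of stapler, call_bell, sticker_roll, coin_dish from where it was at the start of the episode above 0.025 m).
It also fails if it takes over 64 s, if anything falls off the work surface, if the arm or the gripper's body presses on something with over 40 N, if the wrist force passes 120 N, or if a joint passes its speed limit or range.

ROBOT

A 6-joint arm with a two-finger parallel gripper is mounted at the origin on a cart in front of the work surface, level with it; the furniture and walls round the work are solid. World frame = base frame: x ahead of the robot, y to its left, z up, the work surface at z = 0. Lengths are in m, angles in rad, forces in N, time in s.
With the tool pointing down it reaches from about 0.3 to 0.775 m from the base axis. Payload 14.6 kg.
Tool frame: the origin (TCP) lies at the very end of the fingers, on their centre line; the grasp point (between the pads) lies 19 mm behind it; z points along the fingers, y is the line along which they close (so a half turn about z gives the same grasp; the last joint's range is limited). The gripper opens to 85 mm and grips with 20 to 120 N. Pads are 22 mm wide; open, the fingers measure 114 mm over their backs; the gripper's body (76 mm by 85 mm) begins 54 mm behind the grasp point. The pads swing forward as they close: fully open they stand 13 mm farther back than shut.
Start: joints at [1.244, 0.3, 1.521, -0, 1.321, -0.067], TCP at [0.141, 0.532, 0.231] pointing down, gripper open.
Joint ranges: [-3.03, 3.03], [-0.79, 2.21], [0.23, 2.52], [-1.04, 4.18], [0, 3.07], [-2.55, 2.55]. Speed limits (rad/s): [2.22, 2.22, 2.57, 3.14, 3.14, 3.14].

INTERFACE

Orientations are given as a unit quaternion [w, x, y, z].
In Python, from station import ctrl gives the robot as it stands. Calls block until the motion is done:
- ctrl.move_ptp(position, orientation): joint-space move of the TCP to a pose.
- ctrl.servo_line(position, orientation=None, max_speed=0.15, stop_force=None): straight line of the TCP; orientation=None keeps the orientation; max_speed is the mean speed in m/s. With stop_force (N) it stops when the force on the tool has changed by that much, and returns True; else False.
- ctrl.goto_joints(angles): joint-space move.
- ctrl.set_gripper(opening): finger opening in m; the grip force is fixed at half the most; returns when the fingers have stopped.
- ctrl.sleep(seconds).
- ctrl.solve_ik(position, orientation): joint angles nearest the present ones, or None.
- ctrl.get_state(): the state.
- ctrl.camera(name): name is "side" or "top"; returns a dict with "image" (420x560x3 uint8, red, green, blue), "fx", "fy", "cx", "cy" (pixels), "extrinsics" (4x4, takes a point from camera to world coordinates). Camera axes: x right, y up, looking along -z (the intrinsics and any distortion apply to the point x, -y, -z); pixel columns grow to the right and rows downward; lengths in m; the calibration is good to about 2 mm. A picture is of the moment at which its call begins. There is no depth.
A pose or a line that the arm cannot do raises ctrl.MotionError and nothing moves.
- ctrl.close_job(): hands the job in; it is judged then, once.
Trained networks look in a picture, given as the dict that the camera call returned (one of the last four; its "shot" number tells which), for a name from the list of things; names that differ only in an ending like _2 or _b are one class to them, and where a whole thing is asked for, a point or a joint stands for the part that bears it (a point fixed in the world has none). Each returns a list of dicts, best first, with "confidence" (0 to 1); they miss things now and then, are a little off and sometimes report something else, mostly with a low value. They report only what shows in the picture. A call takes as long as a camera call.
- ctrl.search_frame(picture, name): "at" ([x, y, z] in m, in world coordinates, good to about 4 mm: the middle of the surface that is visible of it).
- ctrl.pinpoint(picture, name): "at" ([x, y, z] in m, in world coordinates, good to about 4 mm: a listed point, or the origin of a listed thing).
The state is a dict: "time": time; "qpos": joint angles; "dq": joint speeds; "joint_efforts": joint torques, N m; "position": TCP position; "ee_rot": TCP orientation; "contact_force": force on the tool from outside, world axes, zero at the start; "moment": the same for the moment, N m; "gripper_width": finger opening in m; "gripper_force": force on a finger pad.
Only numpy, scipy, OpenCV 4.12 (cv2) and the standard library are available. Lean on these libraries where they do the work, as an engineer would, in place of code of your own. Each camera call takes 0.05 s, during which the arm holds its last target. There are 200 camera calls.

## Working session

There is one attempt and no reset: what is moved stays moved. The work goes in short steps, each a Python script; the robot and the scene stay as the last script left them, time stands still between calls to the robot, and variables do not carry over. Pictures are saved under pics/ and viewed, at most 10 in all, crops included, and the job is handed in when it is done.

```bash
mkdir -p pics; python3 - <<'E'
from station import ctrl
import cv2,numpy as np
ims=[]
for n in("top","side"):
    p=ctrl.camera(n); cv2.imwrite(f"pics/{n}0.png",p["image"][:,:,::-1])
    print(n,p["fx"],p["cx"],p["cy"],np.round(p["extrinsics"],3).tolist(),[k for k in p])
    for t in["scanner_window","scanner_grip","cradle_seat","large_stand_label","small_stand_label","scanner","large_stand","small_stand","stapler","call_bell","sticker_roll","coin_dish"]:
        print(t,[(np.round(d["at"],3).tolist(),round(d["confidence"],2)) for d in ctrl.pinpoint(p,t)[:3]])
print(ctrl.get_state())
E
```

```text
top 388.5740634042351 288.91670781889684 211.936047095086 [[-0.025, 0.98, -0.197, 0.273], [-1.0, -0.023, 0.015, -0.065], [0.011, 0.197, 0.98, 1.273], [0.0, 0.0, 0.0, 1.0]] ['image', 'fx', 'fy', 'cx', 'cy', 'extrinsics', 'shot']
scanner_window [([0.588, 0.311, 0.055], 0.68)]
scanner_grip [([0.54, 0.334, 0.145], 0.7)]
cradle_seat [([0.586, 0.313, 0.058], 0.78)]
large_stand_label [([0.59, -0.228, 0.069], 0.55), ([0.592, 0.311, 0.058], 0.53)]
small_stand_label [([0.598, -0.444, 0.06], 0.78), ([0.601, -0.456, 0.006], 0.73)]
scanner [([0.589, 0.313, 0.058], 0.59)]
large_stand [([0.596, -0.234, -0.002], 0.95)]
small_stand [([0.603, -0.456, 0.003], 0.91)]
stapler [([0.435, -0.172, -0.003], 0.94)]
call_bell [([0.614, 0.433, 0.003], 0.91)]
sticker_roll [([0.445, -0.575, -0.0], 0.91)]
coin_dish [([0.413, 0.396, 0.002], 0.92)]
side 422.3770101683254 272.9696812931937 212.04859549870864 [[1.0, 0.017, 0.016, 0.546], [0.006, 0.471, -0.882, -1.58], [-0.022, 0.882, 0.471, 0.901], [0.0, 0.0, 0.0, 1.0]] ['image', 'fx', 'fy', 'cx', 'cy', 'extrinsics', 'shot']
scanner_window [([0.589, 0.315, 0.058], 0.6)
[... 520 characters left out ...]
)]
{'time': 1.3, 'qpos': array([ 1.24442150e+00,  2.99903989e-01,  1.52098614e+00, -1.32018952e-05,
        1.32068898e+00, -6.65941739e-02]), 'dq': array([ 0.00046917,  0.00015284,  0.00026567,  0.00126166, -0.00107529,
        0.00036525]), 'joint_efforts': array([ 2.43458358e-03, -5.43355608e+01, -3.61977947e+01, -2.09515451e-05,
        6.69604160e-04,  4.36784603e-06]), 'position': array([0.14127996, 0.53154322, 0.23128426]), 'ee_rot': array([7.59435676e-06, 1.29523772e-01, 9.91576317e-01, 5.39208586e-06]), 'contact_force': array([-0.00375345, -0.23413572, -0.01997107]), 'moment': array([-0.0004719 ,  0.03107018,  0.00013601]), 'gripper_force': 0.0, 'gripper_width': 0.08511610833958735}
```

View pics/top0.png

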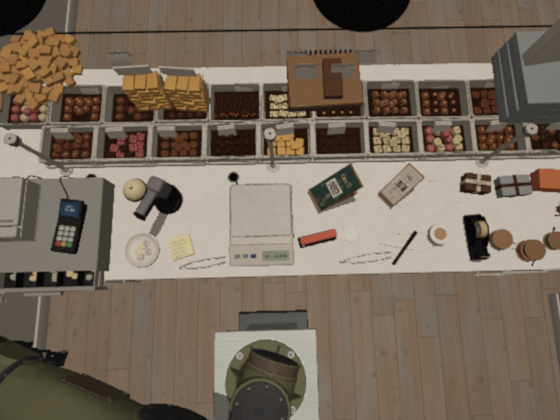

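View pics/side0.png

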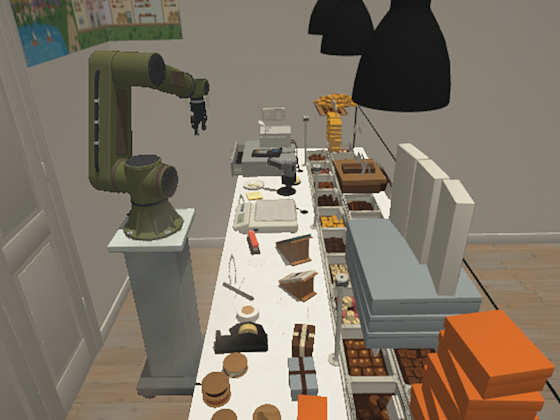

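```bash
python3 - <<'E'
import cv2,numpy as np
a=cv2.imread("pics/top0.png")
A=cv2.resize(a[155:255,110:210],(400,400),interpolation=2)
B=cv2.resize(a[150:220,300:440],(800,400),interpolation=2)
s=cv2.imread("pics/side0.png")
C=cv2.resize(s[145:200,235:310],(400,293),interpolation=2)
D=cv2.resize(s[225:305,240:330],(400,356),interpolation=2)[:293]
cv2.imwrite("pics/c1.png",B)
cv2.imwrite("pics/c2.png",np.hstack([A,cv2.copyMakeBorder(C,0,107,0,0,0)]))
E
```

```text
(no output)
```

View pics/c1.png

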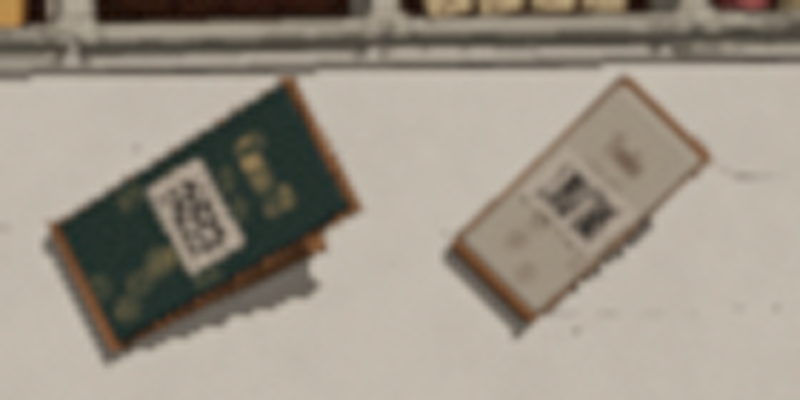

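View pics/c2.png

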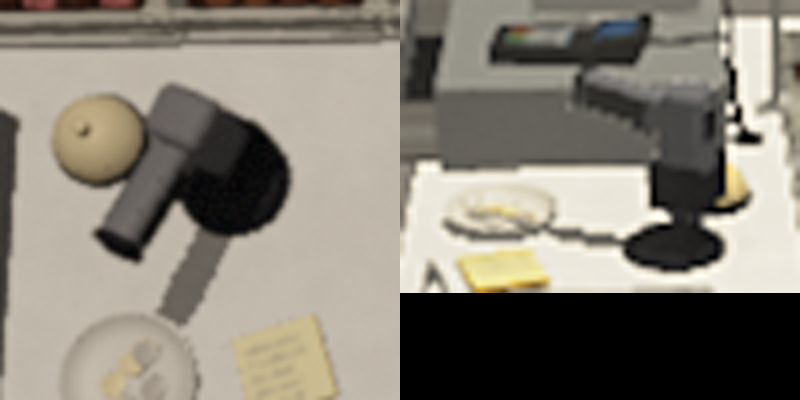

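```bash
cat > h.py <<'E'
from station import ctrl
import cv2,numpy as np
from scipy.spatial.transform import Rotation as R
def ray(p,u,v,z):
    E=np.array(p["extrinsics"]);d=E[:3,:3]@[(u-p["cx"])/p["fx"],-(v-p["cy"])/p["fy"],-1]
    return E[:3,3]+d*(z-E[2,3])/d[2]
def proj(p,P):
    E=np.array(p["extrinsics"]);q=(np.atleast_2d(P)-E[:3,3])@E[:3,:3]
    return np.c_[p["cx"]-p["fx"]*q[:,0]/q[:,2],p["cy"]+p["fy"]*q[:,1]/q[:,2]]
def quat(x,z):  # columns x, z -> wxyz
    z=z/np.linalg.norm(z);x=x-z*(x@z);x/=np.linalg.norm(x)
    return R.from_matrix(np.c_[x,np.cross(z,x),z]).as_quat()[[3,0,1,2]]
def boxes(w,x,z):  # scanner corner sets: handle far end, head rear
    y=np.cross(z,x);g=w-.084*z+.057*x
    a=x*np.cos(.1745)-z*np.sin(.1745);b=z*np.cos(.1745)+x*np.sin(.1745)
    return np.array([g+.0475*a+s*.015*y+t*.018*b for s,t in((-1,-1),(1,-1),(1,1),(-1,1))]),np.array([w-.108*z+s*.024*y+t*.022*x for s,t in((-1,-1),(1,-1),(1,1),(-1,1))])
E
python3 - <<'E'
from h import *
p=ctrl.camera("top");s=ctrl.camera("side")
c=lambda u,v:(300+u/5.714,150+v/5.714)
print("label",ray(p,*c(195,217),.07))
l1,l2=ray(p,*c(55,228),.026),ray(p,*c(118,348),.026);h1,h2=ray(p,*c(290,80),.114),ray(p,*c(357,208),.114)
for a,b in((l1,l2),(h1,h2)):
    d=a-b;print("edge",np.linalg.norm(d),np.degrees(np.arctan2(d[1],d[0])))
d=(h1+h2-l1-l2)/2;print("long",np.linalg.norm(d),np.degrees(np.arctan2(d[1],d[0])),(h1+h2+l1+l2)/4)
A=cv2.resize(p["image"][155:255,110:210,::-1],(600,600),interpolation=2);
W=np.array([.589,.313,.058])
for yaw,col in((24,(0,0,255)),(30,(0,255,0))):
    x=np.array([-np.cos(np.radians(yaw)),np.sin(np.radians(yaw)),0]);z=np.array([0,0,-1.])
    for B in boxes(W,x,z):
        cv2.polylines(A,[((proj(p,B)+.5-[110,155])*6).astype(int)],True,col)
cv2.imwrite("pics/ov.png",A)
E
```

```text
label [ 0.58941845 -0.23089864  0.07      ]
edge 0.07928923326342095 25.084770917168232
edge 0.07988147853778485 23.759241739973277
long 0.1628300773999993 -65.34663367141049 [ 0.58889122 -0.23443292  0.07      ]
```

View pics/ov.png

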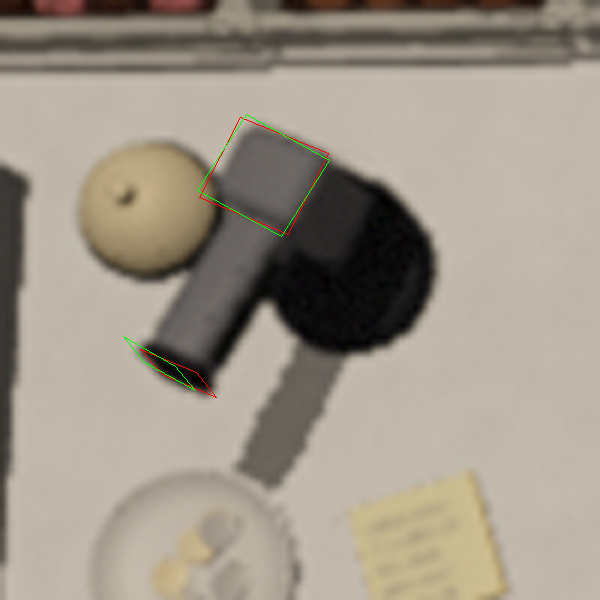

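```bash
cat >> h.py <<'E'
W0=np.array([.589,.313,.058]);yw=np.radians(26)
xs0=np.array([-np.cos(yw),np.sin(yw),0]);zd=np.array([0,0,-1.])
L=np.array([.5895,-.229,.07]);sx=np.array([np.cos(np.radians(65.4)),-np.sin(np.radians(65.4)),0])
t=np.radians(34);n=np.cos(t)*np.array([0,0,1])-np.sin(t)*sx;up=np.cos(t)*sx+np.sin(t)*np.array([0,0,1])
def tcp(w,x,z): return w-.084*z+.057*x+.019*z
def scan(phi,d,sgn,L=L):
    x=np.cos(phi)*up+np.sin(phi)*np.cross(n,up)
    return tcp(L+d*n,x,-n),quat(sgn*x,-n)
E
python3 - <<'E'
from h import *
g=tcp(W0,xs0,zd);print(g)
for sg in(1,-1):
    print(sg,"grasp",np.round(ctrl.solve_ik(g,quat(sg*xs0,zd)),2) if ctrl.solve_ik(g,quat(sg*xs0,zd)) is not None else None)
    for ph in range(0,360,30):
        q=ctrl.solve_ik(*scan(np.radians(ph),.1,sg));x=np.cos(np.radians(ph))*up+np.sin(np.radians(ph))*np.cross(n,up)
        q2=ctrl.solve_ik(*scan(np.radians(ph),.16,sg))
        print(ph,np.round(x,2),None if q is None else np.round(q,2),q2 is not None)
E
```

```text
[0.53776874 0.33798716 0.123     ]
1 grasp [ 0.5   0.59  1.37 -0.    1.18 -0.61]
0 [ 0.35 -0.75  0.56] None False
30 [ 0.75 -0.44  0.48] [-0.15  0.31  1.6  -0.6   0.97  2.32] True
60 [ 0.96 -0.02  0.28] [-0.11  0.34  1.58 -0.62  0.98  1.85] True
90 [0.91 0.42 0.  ] [-0.06  0.35  1.61 -0.64  0.97  1.39] True
120 [ 0.61  0.74 -0.28] [-0.03  0.34  1.67 -0.66  0.96  0.93] True
150 [ 0.16  0.86 -0.48] [-0.02  0.3   1.75 -0.68  0.93  0.45] True
180 [-0.35  0.75 -0.56] [-0.03  0.25  1.84 -0.69  0.9  -0.06] True
210 [-0.75  0.44 -0.48] [-0.07  0.19  1.89 -0.69  0.87 -0.62] True
240 [-0.96  0.02 -0.28] [-0.13  0.15  1.91 -0.68  0.86 -1.21] True
270 [-0.91 -0.42 -0.  ] [-0.18  0.14  1.88 -0.65  0.86 -1.82] True
300 [-0.61 -0.74  0.28] [-0.21  0.16  1.82 -0.62  0.88 -2.41] True
330 [-0.16 -0.86  0.48] None False
-1 grasp [ 0.5   0.59  1.37 -0.    1.18  2.53]
0 [ 0.35 -0.75  0.56] [-0.19  0.26  1.66 -0.6   0.94 -0.34] True
30 [ 0.75 -0.44  0.48] [-0.15  0.31  1.6  -0.6   0.97 -0.82] True
60 [ 0.96 -0.02  0.28] [-0.11  0.34  1.58 -0.62  0.98 -1.29] True
90 [0.91 0.42 0.  ] [-0.06  0.35  1.61 -0.64  0.97 -1.75] True
120 [ 0.61  0.74 -0.28] [-0.03  0.34  1.67 -0.66  0.96 -2.21] True
150 [ 0.16  0.86 -0.48] None False
180 [-0.35  0.75 -0.56] None False
210 [-0.75  0.44 -0.48] [-0.07  0.19  1.89 -0.69  0.87  2.52] True
240 [-0.96  0.02 -0.28] [-0.13  0.15  1.91 -0.68  0.86  1.93] True
270 [-0.91 -0.42 -0.  ] [-0.18  0.14  1.88 -0.65  0.86  1.32] True
300 [-0.61 -0.74  0.28] [-0.21  0.16  1.82 -0.62  0.88  0.74] True
330 [-0.16 -0.86  0.48] [-0.22  0.2   1.73 -0.6   0.91  0.18] True
```

```bash
python3 - <<'E'
from h import *
g=tcp(W0,xs0,zd);q=quat(xs0,zd);Z=np.array([0,0,1.])
ctrl.move_ptp(g+.12*Z,q)
print(ctrl.servo_line(g,max_speed=.1,stop_force=8))
ctrl.set_gripper(.02)
st=ctrl.get_state();print(st["position"],st["gripper_width"],st["contact_force"],st["moment"],st["time"])
p=ctrl.camera("top");s=ctrl.camera("side")
for c in(p,s):
    for k in("scanner_window","scanner_grip"): print(k,[(np.round(d["at"],3),round(d["confidence"],2)) for d in ctrl.pinpoint(c,k)[:1]])
E
```

```text
False
[0.5377876  0.3380757  0.12321429] 0.02940214867851839 [-2.35424508 -0.03582502  2.75091367] [ 0.02081549  0.14676076 -0.02422133] 4.925
scanner_window [(array([0.59 , 0.313, 0.056]), 0.58)]
scanner_grip [(array([0.542, 0.336, 0.147]), 0.74)]
scanner_window [(array([0.589, 0.313, 0.057]), 0.64)]
scanner_grip [(array([0.539, 0.338, 0.143]), 0.63)]
```

```bash
python3 - <<'E'
from h import *
g=tcp(W0,xs0,zd);q=quat(xs0,zd);Z=np.array([0,0,1.])
print(ctrl.servo_line(g+.07*Z,max_speed=.07,stop_force=25))
st=ctrl.get_state();print(st["contact_force"],st["gripper_width"])
ctrl.servo_line(g+.14*Z+[-.06,-.05,0],max_speed=.12)
ph=np.radians(240)
ctrl.move_ptp(*scan(ph,.17,1))
ctrl.servo_line(*scan(ph,.10,1),max_speed=.08)
ctrl.sleep(.2)
st=ctrl.get_state();print(st["contact_force"],st["gripper_width"],st["time"])
for i in range(2):
  for c in(ctrl.camera("top"),ctrl.camera("side")):
    for k in("scanner_window","scanner_grip","large_stand_label","large_stand"): print(k,[(np.round(d["at"],3),round(d["confidence"],2)) for d in ctrl.pinpoint(c,k)[:2]])
    if i: cv2.imwrite(f"pics/s{len(str(c['cx']))}{c['shot']}.png",cv2.resize(c["image"][130:270,220:430,::-1],(780,520),interpolation=2)); print(c["shot"])
x=np.cos(ph)*up+np.sin(ph)*np.cross(n,up)
print("expect w",L+.1*n,"grip",L+.1*n+.084*n+.057*x)
E
ls pics
```

```text
False
[-0.12903864  1.02134536 -2.3080863 ] 0.02976980124932171
[ 0.29271041  0.81217023 -1.21626072] 0.029234425226085922 10.0667
scanner_window [(array([ 0.565, -0.179,  0.151]), 0.74)]
scanner_grip [(array([ 0.491, -0.133,  0.211]), 0.58)]
large_stand_label [(array([ 0.589, -0.229,  0.068]), 0.7)]
large_stand [(array([ 0.594, -0.236, -0.001]), 0.95)]
scanner_window [(array([ 0.565, -0.179,  0.156]), 0.58)]
scanner_grip [(array([ 0.492, -0.133,  0.206]), 0.83)]
large_stand_label [(array([ 0.586, -0.229,  0.072]), 0.9)]
large_stand [(array([ 0.595, -0.232,  0.   ]), 0.85)]
scanner_window [(array([ 0.568, -0.18 ,  0.155]), 0.55)]
scanner_grip [(array([ 0.494, -0.133,  0.209]), 0.91)]
large_stand_label [(array([ 0.589, -0.23 ,  0.07 ]), 0.88)]
large_stand [(array([ 0.594, -0.236,  0.002]), 0.93)]
9
scanner_window [(array([ 0.566, -0.182,  0.154]), 0.96)]
scanner_grip [(array([ 0.489, -0.132,  0.206]), 0.58), (array([ 0.59 , -0.228,  0.072]), 0.32)]
large_stand_label []
large_stand [(array([ 0.596, -0.235, -0.001]), 0.75)]
10
expect w [ 0.56622187 -0.17815616  0.15290376] grip [ 0.49194951 -0.13451335  0.20660592]
c1.png
c2.png
ov.png
s1710.png
s189.png
side0.png
top0.png
```

```bash
python3 - <<'E'
from h import *
g=tcp(W0,xs0,zd);q=quat(xs0,zd);Z=np.array([0,0,1.])
ctrl.sleep(1.5)
ph=np.radians(240)
ctrl.servo_line(*scan(ph,.17,1),max_speed=.08)
ctrl.move_ptp(g+.14*Z+[-.06,-.05,0],q)
ctrl.servo_line(g+.07*Z,max_speed=.1);ctrl.sleep(.3)
for k in(.048,.035,.02,.01,.003,.0005):
    r=ctrl.servo_line(g+k*Z,max_speed=.03,stop_force=12)
    st=ctrl.get_state();print(k,r,np.round(st["position"]-g,4),np.round(st["contact_force"],1),np.round(st["moment"],2),st["time"])
    if r:break
for c in(ctrl.camera("top"),ctrl.camera("side")):
    for k in("scanner_window","scanner_grip"): print(k,[(np.round(d["at"],3),round(d["confidence"],2)) for d in ctrl.pinpoint(c,k)[:1]])
E
```

```text
0.048 False [0.0001 0.0001 0.0482] [-0.1  0.4 -0.1] [ 0.02  0.07 -0.02] 17.4167
0.035 False [0.    0.    0.035] [-0.1 -0.3 -1.7] [ 0.04  0.05 -0.02] 18.0
0.02 False [0.0001 0.     0.02  ] [-1.   0.8 -1.1] [ 0.02  0.13 -0.  ] 18.65
0.01 False [-0.     -0.      0.0098] [ 0.5  0.1 -1. ] [ 0.02  0.11 -0.03] 19.1333
0.003 False [-0.0001 -0.0001  0.0028] [ 0.1 -0.2 -1. ] [0.08 0.05 0.02] 19.5167
0.0005 False [0.     0.     0.0005] [ 0.4 -0.2 -1.6] [0.02 0.13 0.  ] 19.7667
scanner_window [(array([0.586, 0.313, 0.057]), 0.89)]
scanner_grip [(array([0.541, 0.335, 0.145]), 0.62)]
scanner_window [(array([0.588, 0.313, 0.059]), 0.82)]
scanner_grip [(array([0.536, 0.337, 0.14 ]), 0.57)]
```

```bash
python3 - <<'E'
from h import *
g=tcp(W0,xs0,zd);Z=np.array([0,0,1.])
r=ctrl.servo_line(g-.004*Z,max_speed=.01,stop_force=5)
st=ctrl.get_state();print(r,np.round(st["position"]-g,4),np.round(st["contact_force"],1))
ctrl.set_gripper(.05);ctrl.sleep(.2);ctrl.set_gripper(.085)
print(ctrl.servo_line(g+.13*Z,max_speed=.08,stop_force=8))
ctrl.servo_line(g+.16*Z+[-.12,-.1,0]);ctrl.sleep(.5)
print(ctrl.get_state()["time"])
for c in(ctrl.camera("top"),ctrl.camera("side")):
    for k in("scanner_window","scanner_grip","large_stand","small_stand","call_bell","coin_dish"): print(k,[(np.round(d["at"],3),round(d["confidence"],2)) for d in ctrl.pinpoint(c,k)[:1]])
    im=c["image"][:,:,::-1]
    cv2.imwrite(f"pics/e{c['shot']}.png",im);print(c["shot"])
    crop=im[155:255,110:210] if c["shot"]%2 else im[140:215,230:305]
    globals().setdefault("o",[]).append(cv2.resize(crop,(400,400),interpolation=2))
cv2.imwrite("pics/end.png",np.hstack(o))
E
```

```text
True [-0.      0.0001  0.0002] [-1.1 -0.3  5.9]
False
24.7583
scanner_window [(array([0.59 , 0.313, 0.056]), 0.75)]
scanner_grip [(array([0.537, 0.336, 0.147]), 0.81)]
large_stand [(array([ 0.596, -0.234,  0.002]), 0.6)]
small_stand [(array([ 0.601, -0.457,  0.003]), 0.64)]
call_bell [(array([0.613, 0.432, 0.002]), 0.82)]
coin_dish [(array([0.413, 0.398, 0.003]), 0.62)]
13
scanner_window [(array([ 0.442, -0.576, -0.   ]), 0.72)]
scanner_grip [(array([0.538, 0.337, 0.142]), 0.55)]
large_stand [(array([ 0.592, -0.232, -0.002]), 0.59)]
small_stand [(array([ 0.599, -0.456,  0.004]), 0.61)]
call_bell [(array([0.612, 0.428, 0.004]), 0.63)]
coin_dish [(array([0.415, 0.394, 0.   ]), 0.75)]
14
```

View pics/end.png

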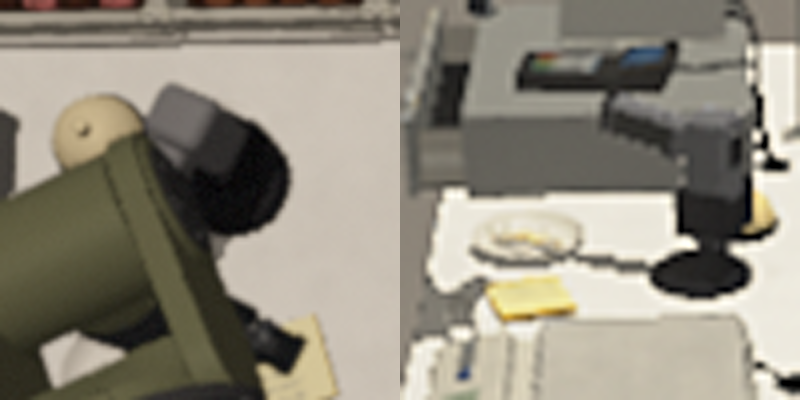

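The end pictures show the scanner upright in its cradle: head at about (190,120) in the left crop, standing at (710,150) in the right one. Its handle is on the original side, and the gripper is clear of it.

```bash
python3 -c "
from station import ctrl
print(ctrl.close_job())"
```

```text
the job is handed in; nothing more can be done
None
```

I held the scanner still for over 1.5 s, aimed at the larger tablet's barcode from 10 cm, then returned it to its cradle and handed in the job at about 25 s; the stands, bell and dish measured unmoved, but no verdict was returned.

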